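# Fetch the instrument tray from its dust hood to the work stand

### The arm

A 7-joint arm with a two-finger parallel gripper is mounted at the origin on a cart in front of the work surface, level with it; the furniture and walls round the work are solid. World frame = base frame: x ahead of the robot, y to its left, z up, the work surface at z = 0. Lengths are in mm, angles in rad, forces in N, time in s.
With the tool pointing down it reaches from about 400 to 850 mm from the base axis. Payload 10.4 kg.
Tool frame: the origin (TCP) lies at the very end of the fingers, on their centre line; the grasp point (between the pads) lies 19 mm behind it; z points along the fingers, x is the direction in which the jaws open and shut, and the axes are right-handed (so a half turn about z gives the same grasp; the last joint's range is limited). The gripper opens to 85 mm and grips with 20 to 120 N. Pads are 22 mm wide; open, the fingers measure 114 mm over their backs; the gripper's body (76 mm by 85 mm) begins 54 mm behind the grasp point. The pads swing forward as they close: fully open they stand 13 mm farther back than shut.
Start: joints at [-1.14, 0.332, -0.065, 1.46, 0.022, 1.35, -0.088], TCP at [273.981, 561.77, 231.338] pointing down, gripper open.
Joint ranges: [-2.6, 2.6], [-0.5, 2.12], [-1.47, 1.34], [0.16, 2.42], [-1.27, 4.41], [0.06, 2.06], [-2.6, 2.6]. Speed limits (rad/s): [2.22, 2.22, 2.79, 2.79, 3.14, 3.14, 3.14].

### API

Orientations are given as [roll, pitch, yaw] about the fixed x, y, z axes, in that order (R = Rz(yaw) Ry(pitch) Rx(roll)).
In Python, from plant import ctrl gives the robot as it stands.
- The arm moves only by the tool jog_arm, never from a script. Its argument "plan" is a list of rows, each an object of numbers: "x", "y", "z": the shift along the world's x, y, z in m; "twist": the turn about the world's z in degrees. A call has exactly 5 rows; each row is the pose to reach, as a shift and turn from the pose measured when the call began; what a row does not reach only later rows make up. A row lasts 1/12 s, in which the tool goes at most 41.7 mm and 7.16 degrees, less where a joint would pass 70% of its speed; a pose out of reach is approached as far as the arm can. A call with a gripper value outside its range is refused whole. "hand" is the finger opening in m, from 0 to 0.0854, set as the call begins (left out, the last holds). The fingers move at their own pace and stop on an object; "newtons" is the grip in N (left out, the last holds). Time passes only in rows, so rows that repeat a pose let the fingers close, or fill a call up. It gives the time, the measured TCP pose, the force and the opening at its end, in the units of the state.
- ctrl.read_state(): the state, without advancing time (a new reading comes with each control period).
- ctrl.get_image(name): name is "scene" or "top" or "wrist"; returns the picture (400x640x3 uint8, red, green, blue); there is no depth.
- ctrl.camera_params(name): a dict with "camera_matrix" (3x3 intrinsics, pixels), "k1" (the pictures are not rectified: a ray, as slopes to the right and down, at radius r is drawn at 1 + k1 r^2 times it, then the intrinsics apply), "view" (4x4, takes a point from world to camera coordinates); the wrist camera has in their place "tool_from_camera" (4x4, takes a point from camera to tool coordinates, whose origin is the TCP and whose axes are the tool frame's). Camera axes: x right, y up, looking along -z (the intrinsics and any distortion apply to the point x, -y, -z); pixel columns grow to the right and rows downward; lengths in mm; the calibration is good to about 2 mm. A picture is of the moment at which its call begins: read the wrist's pose just before it. camera_params takes no time and is no camera call.
- ctrl.sign_off(): hands the job in, once; it reports no verdict.
The state is a dict: "time_s": time; "joints": joint angles; "joint_velocities": joint speeds; "joint_torque": joint torques, N m; "tool_pos": TCP position; "ee_rot": TCP orientation; "ft_force": force on the tool from outside, world axes, zero at the start; "wrist_torque": the same for the moment, N m; "opening": opening from 0.0 (shut) to 1.0 (fully open).
Only numpy, scipy, OpenCV 4.12 (cv2) and the standard library are available. Lean on these libraries where they do the work, as an engineer would, in place of code of your own. Each camera call takes 0.05 s, during which the arm holds its last target. There are 200 camera calls.

### The job

Grip the open instrument tray by its black front pull and slide it along the bench until it is wholly out from under the low dust hood, then let go of it. Take it again by its overhead handle, carry it level to the raised stand and set it down flat inside the stand's rim (either way round), letting go only once it rests there. Both forceps and the marker must stay in the tray, and the other things on the bench must be left alone.

Things in the scene. Friction and masses are not known exactly. Their poses are not given: they have to be found in the camera images.
- tray: Loose open steel tray, 170 (x) x 84 (y) x 22 mm, 0.3 to 0.6 kg, walls 3 mm, with two loose forceps and a marker in it. Origin: centre of its underside; x lengthwise, -x the end with the front pull, z up. At the start it lies flat on the bench (z = 0), mostly under the hood, lengthwise along the hood's x, its pull out in the open; with its handle 93 mm wide, 64 mm high.
- tray_center (a point): Centre of the tray, half-way up its 22 mm walls (11 mm over the origin); axes as the tray's.
- tray_pull (a point): Centre of the front pull: fixed black upright tab in the tray's middle plane, 10 mm thick (along y), 50 mm long (x = -135 to -85 mm of the tray), 10 to 44 mm above the bench. This point is at x = -112 mm, 28 mm above the tray's underside; axes as the tray's. Pinch it from above across y; open bench on both sides.
- tray_handle (a point): Centre of the overhead handle: fixed black flat bar across the tray's middle (along y), 10 mm thick (along x), 16 mm high, 90 mm long, on thin legs at the side walls. This point is 56 mm above the tray's origin; axes as the tray's. Pinch it from above across x; the contents reach at most 20 mm above the underside.
- hood: Fixed low white dust hood on the bench, no floor: 166 (x) x 124 (y) x 78 mm high, inside 112 mm wide, 74 mm high. Open only at its front, the -x end, 80 mm from the origin; the tray slides out along -x. Origin: under its centre at bench level; z up. The tray is wholly out when its origin is 165 mm or more along -x of this origin.
- stand_seat (a point): Centre of the seat of the fixed raised stand: grey block with an aluminium top, seat 30 mm above the bench, its rim 8 mm higher and 4 mm thick. Inside the rim 184 (this point's x) x 98 mm (y), 7 mm to spare round the tray; the pull and the handle's legs pass above the rim. The tray lies lengthwise along x, either way round.
- forceps_fine_mid (a point): Middle of the straight steel forceps, 116 x 14 x 9 mm, lying loose lengthwise in the tray.
- forceps_curved_mid (a point): Middle of the curved steel forceps, 126 x 14 x 11 mm, lying loose lengthwise in the tray.
- marker_mid (a point): Middle of the marker pen, 135 x 17 x 16 mm, lying loose lengthwise in the tray; it may roll.
- petri_dish: Bystander: clear petri dish, 57 mm across, 12 mm high; origin under its centre.
- mould_stack_0: Bystander: small stack of steel base moulds, 30 x 39 x 22 mm; origin under its centre. It stands right beside the big fixed water bath on the left (y over 0.2 m, x up to 0.62 m), whose housing rises some 0.25 m above the bench: pass over or round it.
- cassette_b1: Bystander: embedding cassette with a wax block, 40 x 28 x 11 mm; origin under its centre.
- cassette_b2: Bystander: embedding cassette with a wax block, 40 x 28 x 11 mm; origin under its centre.
- tape_roll: Bystander: roll of tape lying flat, 98 mm across, 25 mm high; origin under its centre.

How it is judged:
By the outcome, as a careful person would: the job done as asked, in the order asked, and still so for the second after the job is handed in, with the robot touching nothing.
It also fails if it takes over 58 s, if anything falls off the work surface, if the arm or the gripper's body presses on something with over 40 N, if the wrist force passes 120 N, or if a joint passes its speed limit or range.

## Working session

There is one attempt and no reset: what is moved stays moved. The work goes in short steps, Python scripts to look and compute and a tool call to move; the robot and the scene stay as the last step left them, time stands still between calls to the robot, and variables do not carry over. Pictures are saved under pics/ and viewed, about 8 in all and at most 12, crops included, and the job is handed in when it is done.

Besides the shell and the picture viewer there is one more tool, called after "Request:" as a command line: name --argument value ..., lists and objects as JSON in quotes. jog_arm: Moves the arm, as the interface text tells. Its arguments: {"type":"object","properties":{"plan":{"type":"array"},"hand":{"type":"number"},"newtons":{"type":"number"}},"required":["plan"]}

```bash
mkdir -p pics
cat > h.py <<'E'
import numpy as np, cv2
from plant import ctrl
from scipy.spatial.transform import Rotation as R
def T_wc(name, st=None):
    p=ctrl.camera_params(name)
    if 'view' in p: return p,np.linalg.inv(np.array(p['view']))
    T=np.eye(4);T[:3,:3]=R.from_euler('xyz',st['ee_rot']).as_matrix();T[:3,3]=st['tool_pos']
    return p,T@np.array(p['tool_from_camera'])
def ray(name,u,v,st=None):
    p,T=T_wc(name,st);K=np.array(p['camera_matrix'])
    xd=np.array([(u-K[0,2])/K[0,0],(v-K[1,2])/K[1,1]]);x=xd.copy()
    for _ in range(20): x=xd/(1+p['k1']*(x@x))
    d=T[:3,:3]@np.array([x[0],-x[1],-1]);return T[:3,3],d/np.linalg.norm(d)
def onz(name,u,v,z,st=None):
    o,d=ray(name,u,v,st);return o+d*(z-o[2])/d[2]
def meet(r1,r2):
    (a,d),(b,e)=r1,r2;s=np.linalg.lstsq(np.c_[d,-e],b-a,rcond=None)[0]
    p,q=a+s[0]*d,b+s[1]*e;return (p+q)/2,np.linalg.norm(p-q)
def proj(name,P,st=None):
    p,T=T_wc(name,st);K=np.array(p['camera_matrix']);c=np.linalg.inv(T)@np.r_[P,1]
    x=np.array([c[0],-c[1]])/-c[2];x=x*(1+p['k1']*(x@x));return K[0,0]*x[0]+K[0,2],K[1,1]*x[1]+K[1,2]
def snap(name,fn,s=None):
    st=ctrl.read_state();im=ctrl.get_image(name);np.save('pics/'+fn+'.npy',im);cv2.imwrite('pics/'+fn+'.png',im[:,:,::-1]);return st,im
E
python3 - <<'E'
from h import *
st,_=snap('top','top0');snap('scene','scene0')
print(st)
for n in('top','scene','wrist'):
    p,T=T_wc(n,st);print(n,T[:3,3],-T[:3,2],p['camera_matrix'],p['k1'])
E
```

```text
{'time_s': 0.0, 'joints': array([-1.13957819,  0.33284934, -0.06473108,  1.46093906,  0.02159612,
        1.34989476, -0.08850906]), 'joint_velocities': array([ 9.51152776e-05,  1.66286179e-03, -9.01200083e-04,  1.31536106e-04,
       -7.97682178e-04,  1.12692205e-03, -1.08939001e-03]), 'joint_torque': array([-2.59841509e-04, -6.25430202e+01,  4.87683574e-02, -3.91621470e+01,
        1.59932161e-02,  9.65227227e-03,  1.07726538e-05]), 'tool_pos': array([273.8234118 , 561.40826011, 230.53115449]), 'ee_rot': array([3.14154145e+00, 1.39405691e-03, 1.11701857e+00]), 'ft_force': array([ 0.51371592, -0.07476092, -0.50243849]), 'wrist_torque': array([0.02237043, 0.00099976, 0.00673945]), 'opening': 0.9953017095325877}
top [ 457.5432447   -70.12941954 1083.44969848] [ 0.1218184  -0.01472319 -0.9924432 ] [[392.06974767   0.         319.35167237]
 [  0.         392.06974767 203.14149724]
 [  0.           0.           1.        ]] -0.0038193888514396874
scene [260.21190273 466.5360277  814.50011077] [ 0.31046581 -0.56775878 -0.76240472] [[399.56524426   0.         322.39432397]
 [  0.         399.56524426 205.5615834 ]
 [  0.           0.           1.        ]] 0.02839765055279232
wrist [212.24730202 591.3918395  373.27543731] [ 0.24558943 -0.11960882 -0.96196651] [[338.92695231   0.         319.56122298]
 [  0.         338.92695231 200.65331811]
 [  0.           0.           1.        ]] -0.026840140600524608
```

```bash
python3 -c "
import cv2,numpy as np
a=cv2.imread('pics/top0.png');b=cv2.imread('pics/scene0.png')
print(a.shape);cv2.imwrite('pics/v1.png',cv2.resize(np.vstack([a,b]),None,fx=.75,fy=.75,interpolation=cv2.INTER_AREA))"
```

```text
(400, 640, 3)
```

View pics/top0.png

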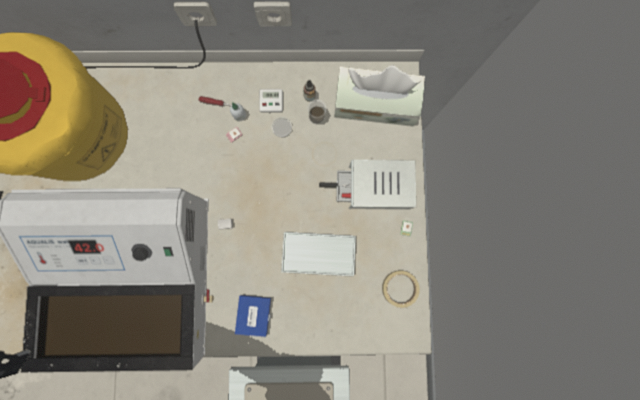

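View pics/scene0.png

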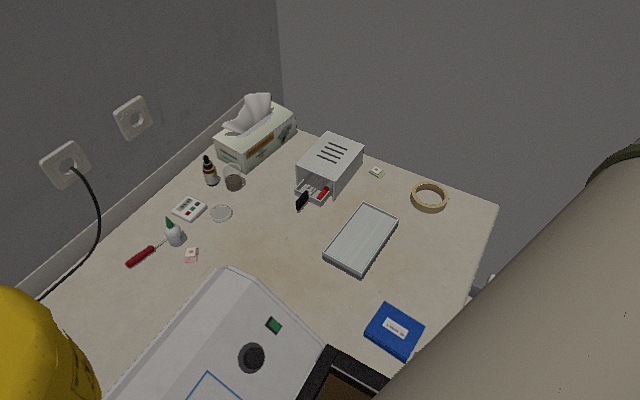

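The top view shows the hood at (383,184) opening left (+y), the black pull at (328,185), the stand at (319,254) and a mould stack at about (225,224). The scene view shows the hood at (330,163), the pull at (302,200) and the stand at (361,240).

Run:
```python
import cv2,numpy as np
a=cv2.imread('pics/top0.png')[150:285,270:430];b=cv2.imread('pics/scene0.png')[125:285,285:410]
f=lambda i:cv2.resize(i,None,fx=4,fy=4,interpolation=cv2.INTER_CUBIC)
A=cv2.resize(a,None,fx=2.5,fy=2.5,interpolation=cv2.INTER_CUBIC);B=cv2.resize(b,None,fx=3.2,fy=3.2,interpolation=cv2.INTER_CUBIC)
c=np.zeros((520,800,3),np.uint8);c[:A.shape[0],:400]=A;c[:512,400:800]=B[:512,:400];cv2.imwrite('pics/v2.png',c)
from h import *
import numpy as np
for fn,n,(r0,r1,c0,c1) in(('top0','top',(175,195,312,345)),('scene0','scene',(185,215,290,315))):
    im=np.load(f'pics/{fn}.npy')[r0:r1,c0:c1].astype(int)
    m=(im.max(2)<60).astype(np.uint8)
    k,l,s,ce=cv2.connectedComponentsWithStats(m)
    for i in range(1,k):
        if s[i,4]>15: print(n,s[i]+[c0,r0,0,0,0],ce[i]+[c0,r0])
print([onz('top',u,v,z).round() for u,v,z in((328,185,44),(319,254,38),(383,184,78))])
```

```text
scene [296 190  13  21 146] [301.76027397 200.0890411 ]
[array([ 634., -109.,   44.]), array([450., -83.,  38.]), array([ 630., -251.,   78.])]
```

View pics/v2.png

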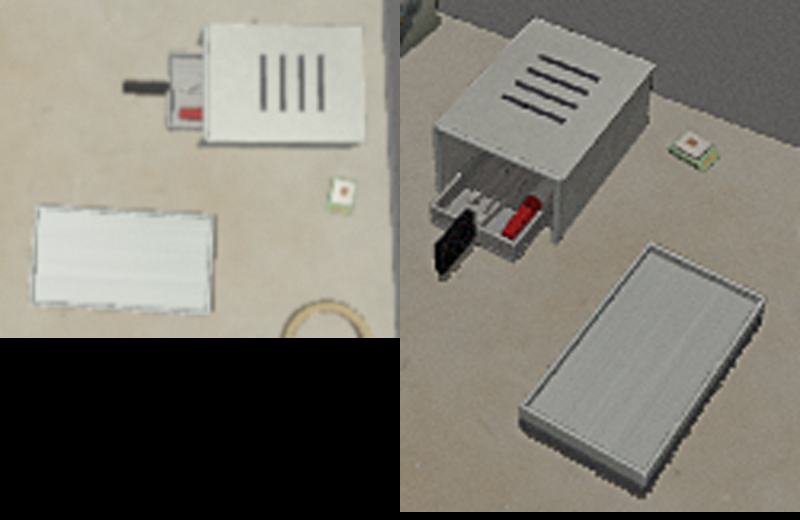

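The crop shows, in full-image pixels, the pull's top edge at top (319,184.5)–(337,184.8) and scene (296.6,201.6)–(307.8,190.6). The stand's rim corners and the hood roof corners are clear in both views.

Run:
```python
from h import *
t=lambda u,v:ray('top',270+u/2.5,150+v/2.5)
s=lambda u,v:ray('scene',285+(u-400)/3.2,125+v/3.2)
for n,a,b in(('pull far',(122,86),(437,242)),('pull near',(168,87),(473,210)),
 ('hoodFL',(204,25),(538,18)),('hoodBL',(362,28),(655,66)),('hoodFN',(205,141),(435,126)),('hoodBN',(363,143),(558,180)),
 ('st1',(36,206),(521,408)),('st2',(213,215),(650,245)),('st3',(210,312),(763,298)),('st4',(32,303),(645,478))):
    print(n,[x.round(1) for x in meet(t(*a),s(*b))], onz('top',270+a[0]/2.5,150+a[1]/2.5,{'p':44,'h':78,'s':38}[n[0]]).round(1),n in('hoodBN',))
print([onz('top',u,v,20).round() for u,v in((225,224),(282,128),(234,134))])
```

```text
pull far [array([635.4, -84.2,  50.3]), np.float64(1.4)] [635.9 -84.6  44. ] False
pull near [array([ 634.1, -134.5,   41.3]), np.float64(1.5)] [ 634.4 -134.1   44. ] False
hoodFL [array([ 628.1, -164.7,  231.9]), np.float64(61.5)] [ 694.2 -170.8   78. ] False
hoodBL [array([ 636.3, -353.5,   54.6]), np.float64(117.7)] [ 689.8 -337.1   78. ] False
hoodFN [array([ 607. , -136.5,  146.2]), np.float64(100.6)] [ 571.7 -169.3   78. ] False
hoodBN [array([ 627.3, -368.8, -132. ]), np.float64(81.8)] [ 568.2 -333.2   78. ] True
st1 [array([508. ,   8.4,  31.5]), np.float64(1.3)] [508.3   8.1  38. ] False
st2 [array([ 495.8, -181.4,   30.9]), np.float64(2.9)] [ 496.9 -180.2   38. ] False
st3 [array([ 394.1, -175.6,   31.9]), np.float64(1.2)] [ 395.1 -174.8   38. ] False
st4 [array([405.1,  12.9,  26.3]), np.float64(1.8)] [406.5  12.3  38. ] False
[array([533., 170.,  20.]), array([801.,  16.,  20.]), array([784., 150.,  20.])]
```

Request:
jog_arm --plan '[{"z": 0.03},{"z": 0.06},{"z": 0.09},{"z": 0.12},{"z": 0.13}]' --hand 0.07

```text
schema error: expected keys x, y, z, twist
```

Request:
jog_arm --plan '[{"x": 0.018,"y": -0.034,"twist": -6.5},{"x": 0.036,"y": -0.068,"twist": -13},{"x": 0.054,"y": -0.102,"twist": -19.5},{"x": 0.072,"y": -0.136,"twist": -26},{"x": 0.09,"y": -0.17,"twist": -32.7}]'

```text
schema error: expected keys x, y, z, twist
```

Request:
jog_arm --plan '[{"x": 0.018,"y": -0.034,"twist": -6.5},{"x": 0.036,"y": -0.068,"twist": -13},{"x": 0.054,"y": -0.102,"twist": -19.5},{"x": 0.072,"y": -0.136,"twist": -26},{"x": 0.09,"y": -0.17,"twist": -32.7}]'

```text
schema error: expected keys x, y, z, twist
```

Request:
jog_arm --plan '[{"x": 0.018,"y": -0.034},{"x": 0.036,"y": -0.068},{"x": 0.054,"y": -0.102},{"x": 0.072,"y": -0.136},{"x": 0.09,"y": -0.17}]'

```text
schema error: expected keys x, y, z, twist
```

All four keys are needed.

Request:
jog_arm --plan '[{"x": 0,"y": 0,"z": 0.03,"twist": 0},{"x": 0,"y": 0,"z": 0.06,"twist": 0},{"x": 0,"y": 0,"z": 0.09,"twist": 0},{"x": 0,"y": 0,"z": 0.12,"twist": 0},{"x": 0,"y": 0,"z": 0.13,"twist": 0}]' --hand 0.07

```text
time_s: 0.52
tool_pos: [274.1, 562.1, 365.2]
ee_rot: [-3.141, -0.004, 1.117]
ft_force: [0.0, 0.9, 1.0]
opening: 0.822
```

Request:
jog_arm --plan '[{"x": 0.018,"y": -0.034,"z": 0,"twist": -6.5},{"x": 0.036,"y": -0.068,"z": 0,"twist": -13},{"x": 0.054,"y": -0.102,"z": 0,"twist": -19.5},{"x": 0.072,"y": -0.136,"z": 0,"twist": -26},{"x": 0.09,"y": -0.17,"z": 0,"twist": -32.7}]'

```text
time_s: 0.93
tool_pos: [364.6, 390.2, 364.6]
ee_rot: [-3.141, -0.003, 0.541]
ft_force: [1.0, 1.3, -0.1]
opening: 0.813
```

Request:
jog_arm --plan '[{"x": 0.018,"y": -0.034,"z": 0,"twist": -6.5},{"x": 0.036,"y": -0.068,"z": 0,"twist": -13},{"x": 0.054,"y": -0.102,"z": 0,"twist": -19.5},{"x": 0.072,"y": -0.136,"z": 0,"twist": -26},{"x": 0.09,"y": -0.17,"z": 0,"twist": -32.7}]'

```text
time_s: 1.35
tool_pos: [454.9, 218.2, 364.1]
ee_rot: [-3.142, -0.003, -0.036]
ft_force: [1.1, 0.7, -0.6]
opening: 0.825
```

Request:
jog_arm --plan '[{"x": 0.018,"y": -0.034,"z": 0,"twist": 0},{"x": 0.036,"y": -0.068,"z": 0,"twist": 0},{"x": 0.054,"y": -0.102,"z": 0,"twist": 0},{"x": 0.072,"y": -0.136,"z": 0,"twist": 0},{"x": 0.09,"y": -0.17,"z": 0,"twist": 0}]'

```text
time_s: 1.77
tool_pos: [545.3, 46.4, 363.7]
ee_rot: [3.142, -0.002, -0.035]
ft_force: [1.2, 0.1, -0.8]
opening: 0.82
```

Request:
jog_arm --plan '[{"x": 0.018,"y": -0.03,"z": -0.02,"twist": 0},{"x": 0.036,"y": -0.06,"z": -0.04,"twist": 0},{"x": 0.054,"y": -0.09,"z": -0.06,"twist": 0},{"x": 0.072,"y": -0.12,"z": -0.08,"twist": 0.5},{"x": 0.09,"y": -0.153,"z": -0.1,"twist": 0.5}]'

```text
time_s: 2.18
tool_pos: [635.4, -106.8, 262.4]
ee_rot: [-3.141, -0.001, -0.025]
ft_force: [0.8, 1.1, 0.5]
opening: 0.822
```

Request:
jog_arm --plan '[{"x": 0,"y": 0,"z": -0.03,"twist": 0},{"x": 0,"y": 0,"z": -0.06,"twist": 0},{"x": 0,"y": 0,"z": -0.09,"twist": 0},{"x": 0,"y": 0,"z": -0.11,"twist": 0},{"x": 0,"y": 0,"z": -0.11,"twist": 0}]'

```text
time_s: 2.6
tool_pos: [632.5, -106.2, 146.9]
ee_rot: [-3.141, 0.007, -0.025]
ft_force: [-0.7, 0.1, 0.1]
opening: 0.815
```

Run:
```python
from h import *
st,_=snap('wrist','w1');print(st['tool_pos'],st['ee_rot'])
for P in((635.2,-107,28),(635.2,-107,44),(633,-180,22)): print(proj('wrist',P,st))
```

```text
[ 632.48494184 -106.17715801  146.90428824] [-3.14111355  0.00687892 -0.02514123]
(np.float64(323.05011917935474), np.float64(195.39643757813062))
(np.float64(323.1431595289681), np.float64(200.83397086271077))
(np.float64(322.3594491599419), np.float64(274.3357748952693))
```

View pics/w1.png

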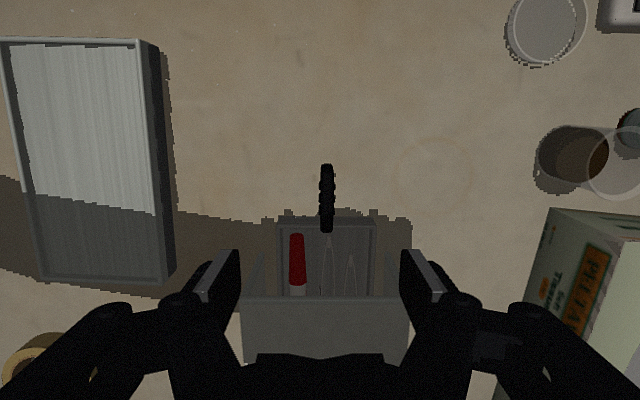

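The wrist view shows the black pull at columns 320–334, rows 163–232 (centre about (327,198), predicted (323,201)), between the open fingers. It is about 2 mm further in +x than the two-view estimate.

Request:
jog_arm --plan '[{"x": 0.004,"y": 0,"z": -0.025,"twist": 0},{"x": 0.004,"y": 0,"z": -0.05,"twist": 0},{"x": 0.004,"y": 0,"z": -0.07,"twist": 0},{"x": 0.004,"y": 0,"z": -0.085,"twist": 0},{"x": 0.004,"y": 0,"z": -0.09,"twist": 0}]'

```text
time_s: 3.07
tool_pos: [637.6, -106.3, 59.3]
ee_rot: [-3.141, 0.005, -0.025]
ft_force: [-0.4, 0.4, -0.6]
opening: 0.817
```

Request:
jog_arm --plan '[{"x": 0,"y": 0,"z": -0.012,"twist": 0},{"x": 0,"y": 0,"z": -0.024,"twist": 0},{"x": 0,"y": 0,"z": -0.034,"twist": 0},{"x": 0,"y": 0,"z": -0.041,"twist": 0},{"x": 0,"y": 0,"z": -0.041,"twist": 0}]'

```text
time_s: 3.48
tool_pos: [636.7, -106.1, 16.7]
ee_rot: [-3.141, 0.007, -0.025]
ft_force: [0.1, 0.6, 0.2]
opening: 0.823
```

Request:
jog_arm --plan '[{"x": 0,"y": 0,"z": -0.006,"twist": 0},{"x": 0,"y": 0,"z": -0.006,"twist": 0},{"x": 0,"y": 0,"z": -0.006,"twist": 0},{"x": 0,"y": 0,"z": -0.006,"twist": 0},{"x": 0,"y": 0,"z": -0.006,"twist": 0}]' --hand 0.0 --newtons 25

```text
time_s: 3.9
tool_pos: [637.0, -106.1, 11.2]
ee_rot: [-3.141, 0.006, -0.025]
ft_force: [-2.7, 2.6, 9.7]
opening: 0.117
```

Request:
jog_arm --plan '[{"x": 0,"y": 0,"z": 0,"twist": 0},{"x": 0,"y": 0,"z": 0,"twist": 0},{"x": 0,"y": 0,"z": 0,"twist": 0},{"x": 0,"y": 0,"z": 0,"twist": 0},{"x": 0,"y": 0,"z": 0,"twist": 0}]'

```text
time_s: 4.32
tool_pos: [637.0, -106.2, 11.4]
ee_rot: [-3.141, 0.006, -0.025]
ft_force: [-1.4, 0.9, 2.6]
opening: 0.115
```

Request:
jog_arm --plan '[{"x": 0,"y": 0.005,"z": 0,"twist": 0},{"x": 0.0005,"y": 0.014,"z": 0,"twist": 0},{"x": 0.0005,"y": 0.026,"z": 0,"twist": 0},{"x": 0.001,"y": 0.038,"z": 0,"twist": 0},{"x": 0.001,"y": 0.05,"z": 0,"twist": 0}]'

```text
time_s: 4.73
tool_pos: [638.2, -54.3, 11.4]
ee_rot: [-3.141, 0.006, -0.024]
ft_force: [-0.4, -2.9, -1.4]
opening: 0.116
```

Request:
jog_arm --plan '[{"x": 0,"y": 0.012,"z": 0,"twist": 0},{"x": 0.0005,"y": 0.024,"z": 0,"twist": 0},{"x": 0.001,"y": 0.036,"z": 0,"twist": 0},{"x": 0.001,"y": 0.048,"z": 0,"twist": 0},{"x": 0.0015,"y": 0.06,"z": 0,"twist": 0}]'

```text
time_s: 5.15
tool_pos: [639.7, 7.0, 11.4]
ee_rot: [-3.141, 0.006, -0.024]
ft_force: [-0.3, -3.3, -1.1]
opening: 0.114
```

Request:
jog_arm --plan '[{"x": 0,"y": 0.012,"z": 0,"twist": 0},{"x": 0.0005,"y": 0.024,"z": 0,"twist": 0},{"x": 0.001,"y": 0.034,"z": 0,"twist": 0},{"x": 0.001,"y": 0.042,"z": 0,"twist": 0},{"x": 0.001,"y": 0.046,"z": 0,"twist": 0}]'

```text
time_s: 5.57
tool_pos: [640.7, 54.6, 11.4]
ee_rot: [-3.141, 0.006, -0.023]
ft_force: [-0.1, -3.5, -1.0]
opening: 0.111
```

Request:
jog_arm --plan '[{"x": 0,"y": 0,"z": 0,"twist": 0},{"x": 0,"y": 0,"z": 0,"twist": 0},{"x": 0,"y": 0,"z": 0,"twist": 0},{"x": 0,"y": 0,"z": 0,"twist": 0},{"x": 0,"y": 0,"z": 0,"twist": 0}]' --hand 0.05

```text
time_s: 5.98
tool_pos: [640.7, 54.2, 11.4]
ee_rot: [-3.141, 0.006, -0.023]
ft_force: [0.7, -0.0, -0.9]
opening: 0.585
```

Request:
jog_arm --plan '[{"x": 0,"y": 0,"z": 0.02,"twist": 0},{"x": 0,"y": 0,"z": 0.055,"twist": 0},{"x": 0,"y": 0,"z": 0.09,"twist": 0},{"x": 0,"y": 0,"z": 0.125,"twist": 6},{"x": 0,"y": 0,"z": 0.16,"twist": 12}]' --hand 0.07

```text
time_s: 6.4
tool_pos: [640.4, 53.7, 173.1]
ee_rot: [-3.141, 0.006, 0.19]
ft_force: [1.2, -0.3, -0.7]
opening: 0.818
```

Request:
jog_arm --plan '[{"x": 0,"y": -0.012,"z": 0,"twist": 7},{"x": 0,"y": -0.024,"z": 0,"twist": 14},{"x": 0,"y": -0.036,"z": 0,"twist": 21},{"x": 0,"y": -0.048,"z": 0,"twist": 28},{"x": 0,"y": -0.06,"z": 0,"twist": 35}]'

```text
time_s: 6.82
tool_pos: [640.3, -7.2, 173.2]
ee_rot: [-3.141, 0.006, 0.806]
ft_force: [-0.7, -0.3, -0.3]
opening: 0.819
```

Request:
jog_arm --plan '[{"x": 0,"y": -0.012,"z": 0,"twist": 7},{"x": 0,"y": -0.024,"z": 0,"twist": 14},{"x": 0,"y": -0.036,"z": 0,"twist": 21},{"x": -0.002,"y": -0.048,"z": 0,"twist": 28},{"x": -0.004,"y": -0.053,"z": 0,"twist": 35}]'

```text
time_s: 7.23
tool_pos: [636.0, -62.8, 173.3]
ee_rot: [-3.141, 0.007, 1.421]
ft_force: [-0.9, -0.5, -0.2]
opening: 0.821
```

Request:
jog_arm --plan '[{"x": 0,"y": 0,"z": 0,"twist": 6},{"x": 0,"y": 0,"z": 0,"twist": 8},{"x": 0,"y": 0,"z": 0,"twist": 8},{"x": 0,"y": 0,"z": 0,"twist": 8},{"x": 0,"y": 0,"z": 0,"twist": 8}]'

```text
time_s: 7.65
tool_pos: [635.9, -62.8, 173.2]
ee_rot: [-3.141, 0.007, 1.559]
ft_force: [-0.4, 0.0, 0.2]
opening: 0.817
```

Run:
```python
from h import *
st,w=snap('wrist','w2');print(st['tool_pos'],st['ee_rot'])
_,t=snap('top','top2');_,s=snap('scene','scene2')
A=cv2.resize(w[:,:,::-1],(480,300));u,v=proj('top',(637,-59,56));a,b=proj('scene',(637,-59,56));print(u,v,a,b)
f=lambda i,u,v,h,k:cv2.resize(i[int(v)-h:int(v)+h,int(u)-h:int(u)+h,::-1],(k,k),interpolation=cv2.INTER_CUBIC)
print('top crop origin',int(u)-75,int(v)-75,'scene',int(a)-60,int(b)-60)
cv2.imwrite('pics/v3.png',np.hstack([cv2.resize(w[:,:,::-1],(640,400))]))
```

```text
[635.93313647 -62.76545119 173.23225321] [-3.14089292  0.0065825   1.5586471 ]
309.213106627703 183.2972730427624 290.8375924927407 205.55552011441213
top crop origin 234 108 scene 230 145
```

View pics/v3.png

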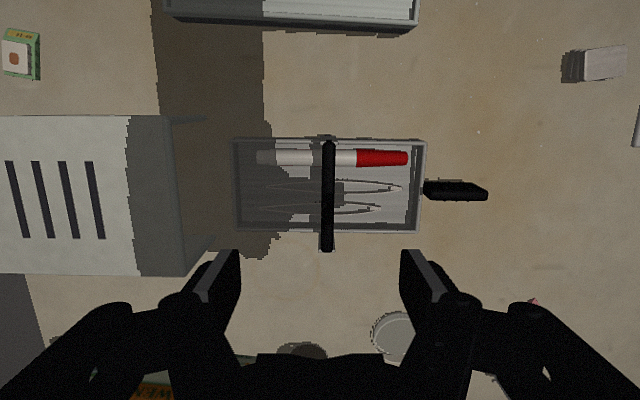

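The wrist view shows the tray clear of the hood with the forceps and marker inside. The handle bar runs from (328,142) to (327,250), and the pull is at (456,190).

Run:
```python
from h import *
w=np.load('pics/w2.npy').astype(int)
from h import ctrl
st=ctrl.read_state()
for r in (155,175,225,240):
    m=np.where(w[r,312:345].max(1)<55)[0]+312; print(r,m.min(),m.max())
for e in((328.5,142),(327,250),(328,196)): print(onz('wrist',*e,64,st).round(1))
print('walls',[onz('wrist',u,v,22,st).round(1) for u,v in((233,138),(426,138),(421,231),(235,232))])
# dark handle in scene & top
for fn,n,(r0,r1,c0,c1) in(('top2','top',(160,210,280,335)),('scene2','scene',(175,235,255,325))):
    im=np.load(f'pics/{fn}.npy')[r0:r1,c0:c1].astype(int); m=(im.max(2)<60).astype(np.uint8)
    k,l,s,ce=cv2.connectedComponentsWithStats(m)
    for i in range(1,k):
        if s[i,4]>8: print(n,s[i]+[c0,r0,0,0,0],ce[i]+[c0,r0])
```

```text
155 322 334
175 321 334
225 312 344
240 319 333
[594.1 -56.5  64. ]
[680.4 -58.   64. ]
[635.3 -57.   64. ]
walls [array([ 594.2, -137.8,   22. ]), array([595.8,  28. ,  22. ]), array([681. ,  29.7,  22. ]), array([ 680.4, -142.8,   22. ])]
scene [275 175   7   6  33] [278.42424242 176.96969697]
scene [276 197  31  18 193] [290.49740933 205.6373057 ]
```

Request:
jog_arm --plan '[{"x": 0.001,"y": 0.0055,"z": -0.025,"twist": 0},{"x": 0.001,"y": 0.0055,"z": -0.05,"twist": 0},{"x": 0.001,"y": 0.0055,"z": -0.07,"twist": 0},{"x": 0.001,"y": 0.0055,"z": -0.085,"twist": 0},{"x": 0.001,"y": 0.0055,"z": -0.09,"twist": 0}]'

```text
time_s: 8.22
tool_pos: [635.5, -56.8, 80.5]
ee_rot: [-3.137, 0.007, 1.56]
ft_force: [-1.4, -0.8, -0.2]
opening: 0.814
```

Request:
jog_arm --plan '[{"x": 0,"y": 0,"z": -0.012,"twist": 0},{"x": 0,"y": 0,"z": -0.024,"twist": 0},{"x": 0,"y": 0,"z": -0.036,"twist": 0},{"x": 0,"y": 0,"z": -0.045,"twist": 0},{"x": 0,"y": 0,"z": -0.046,"twist": 0}]'

```text
time_s: 8.63
tool_pos: [634.4, -56.7, 32.3]
ee_rot: [-3.134, 0.007, 1.56]
ft_force: [-1.0, -0.7, -0.3]
opening: 0.82
```

Run:
```python
from h import *
st,w=snap('wrist','w3');print(st['tool_pos'],st['ee_rot'])
print(proj('wrist',(637,-57,64),st))
w=w.astype(int)
m=(w.max(2)<50)
for r in range(150,340,20): print(r,[ (g[0],g[-1]) for g in np.split(np.where(m[r])[0],np.where(np.diff(np.where(m[r])[0])>1)[0]+1) if len(g)>6])
```

```text
[634.41444094 -56.70925871  32.307257  ] [-3.13434963  0.00687388  1.55965777]
(np.float64(319.1822647425786), np.float64(302.1647252024061))
150 []
170 []
190 [(np.int64(309), np.int64(328))]
210 [(np.int64(305), np.int64(332))]
230 [(np.int64(305), np.int64(332))]
250 [(np.int64(305), np.int64(331)), (np.int64(402), np.int64(408)), (np.int64(494), np.int64(581))]
270 [(np.int64(196), np.int64(206)), (np.int64(220), np.int64(239)), (np.int64(305), np.int64(331)), (np.int64(400), np.int64(419)), (np.int64(434), np.int64(443)), (np.int64(494), np.int64(617))]
290 [(np.int64(181), np.int64(192)), (np.int64(208), np.int64(240)), (np.int64(305), np.int64(330)), (np.int64(399), np.int64(431)), (np.int64(448), np.int64(458))]
310 [(np.int64(92), np.int64(131)), (np.int64(147), np.int64(233)), (np.int64(304), np.int64(330)), (np.int64(406), np.int64(491)), (np.int64(508), np.int64(547))]
330 [(np.int64(68), np.int64(225)), (np.int64(304), np.int64(329)), (np.int64(415), np.int64(571))]
```

Request:
jog_arm --plan '[{"x": 0.002,"y": 0,"z": 0.003,"twist": 0},{"x": 0.002,"y": 0,"z": 0.003,"twist": 0},{"x": 0.002,"y": 0,"z": 0.003,"twist": 0},{"x": 0.002,"y": 0,"z": 0.003,"twist": 0},{"x": 0.002,"y": 0,"z": 0.003,"twist": 0}]' --hand 0.0 --newtons 70

```text
time_s: 9.1
tool_pos: [637.1, -56.9, 36.7]
ee_rot: [-3.136, 0.007, 1.559]
ft_force: [0.1, 8.0, 17.7]
opening: 0.108
```

Request:
jog_arm --plan '[{"x": 0,"y": 0,"z": 0,"twist": 0},{"x": 0,"y": 0,"z": 0,"twist": 0},{"x": 0,"y": 0,"z": 0,"twist": 0},{"x": 0,"y": 0,"z": 0,"twist": 0},{"x": 0,"y": 0,"z": 0,"twist": 0}]'

```text
time_s: 9.52
tool_pos: [637.2, -56.9, 36.8]
ee_rot: [-3.136, 0.007, 1.559]
ft_force: [-0.2, 0.3, 1.3]
opening: 0.1
```

Request:
jog_arm --plan '[{"x": 0,"y": 0,"z": 0.004,"twist": 0},{"x": 0,"y": 0,"z": 0.01,"twist": 0},{"x": 0,"y": 0,"z": 0.018,"twist": 0},{"x": 0,"y": 0,"z": 0.026,"twist": 0},{"x": 0,"y": 0,"z": 0.03,"twist": 0}]'

```text
time_s: 9.93
tool_pos: [637.8, -57.0, 68.5]
ee_rot: [-3.138, 0.007, 1.559]
ft_force: [0.2, 0.6, -4.5]
opening: 0.101
```

Request:
jog_arm --plan '[{"x": 0,"y": 0,"z": 0.008,"twist": 0},{"x": 0,"y": 0,"z": 0.018,"twist": 0},{"x": -0.003,"y": 0,"z": 0.028,"twist": 0},{"x": -0.009,"y": -0.001,"z": 0.036,"twist": 0},{"x": -0.018,"y": -0.002,"z": 0.04,"twist": 0}]'

```text
time_s: 10.35
tool_pos: [620.1, -59.1, 110.2]
ee_rot: [-3.14, 0.007, 1.559]
ft_force: [-0.3, -0.6, -3.6]
opening: 0.104
```

Request:
jog_arm --plan '[{"x": -0.012,"y": -0.002,"z": 0,"twist": 0},{"x": -0.026,"y": -0.004,"z": 0,"twist": -0.5},{"x": -0.042,"y": -0.006,"z": 0,"twist": -1},{"x": -0.058,"y": -0.008,"z": 0,"twist": -1.5},{"x": -0.074,"y": -0.01,"z": 0,"twist": -2}]'

```text
time_s: 10.77
tool_pos: [544.3, -69.4, 110.2]
ee_rot: [-3.139, 0.007, 1.524]
ft_force: [0.2, 0.0, -4.8]
opening: 0.104
```

Request:
jog_arm --plan '[{"x": -0.016,"y": -0.002,"z": 0,"twist": 0},{"x": -0.032,"y": -0.005,"z": 0,"twist": -0.6},{"x": -0.048,"y": -0.008,"z": 0,"twist": -0.6},{"x": -0.062,"y": -0.011,"z": 0,"twist": -0.6},{"x": -0.074,"y": -0.013,"z": 0,"twist": -0.6}]'

```text
time_s: 11.18
tool_pos: [468.2, -82.8, 110.2]
ee_rot: [-3.139, 0.007, 1.513]
ft_force: [-0.4, -0.3, -4.8]
opening: 0.099
```

Request:
jog_arm --plan '[{"x": -0.007,"y": 0,"z": 0,"twist": 0},{"x": -0.012,"y": -0.001,"z": 0,"twist": 0},{"x": -0.015,"y": -0.001,"z": 0,"twist": 0},{"x": -0.016,"y": -0.001,"z": 0,"twist": 0},{"x": -0.0165,"y": -0.001,"z": 0,"twist": 0}]'

```text
time_s: 11.6
tool_pos: [452.0, -83.7, 110.4]
ee_rot: [-3.14, 0.006, 1.513]
ft_force: [-0.1, 0.0, -5.9]
opening: 0.101
```

Run:
```python
from h import *
st,w=snap('wrist','w4');print(st['tool_pos'],st['ee_rot'])
_,s=snap('scene','scene4')
print('exp seat corners', [tuple(np.round(proj('wrist',P,st),0)) for P in((508,8,38),(497,-180,38),(395,-175,38),(406.5,12,38))])
c=np.zeros((600,800,3),np.uint8)
c[:350,:560]=cv2.resize(w[:,:,::-1],(560,350),interpolation=cv2.INTER_AREA)
B=cv2.resize(s[170:290,300:425,::-1],None,fx=2,fy=2,interpolation=cv2.INTER_CUBIC);c[355:595,:250]=B
cv2.imwrite('pics/v4.png',c[:,:560])
```

```text
[452.04400752 -83.67397186 110.39228582] [-3.13951115  0.00649669  1.51309193]
exp seat corners [(np.float64(454.0), np.float64(280.0)), (np.float64(189.0), np.float64(279.0)), (np.float64(171.0), np.float64(133.0)), (np.float64(469.0), np.float64(134.0))]
```

View pics/v4.png

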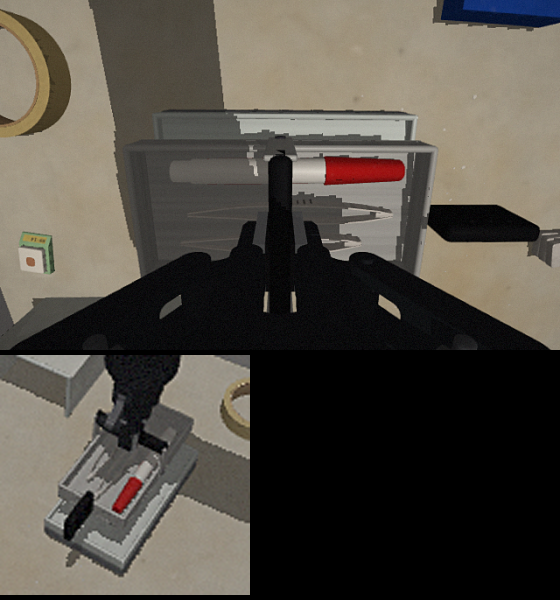

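The wrist view shows the low-x stand rim behind the carried tray, with rim corners at about (175,128) and (478,128) and tray wall corners at about (146,167) and (498,169) in full-image pixels. All contents are in the tray. I'll zoom to measure the offset.

Run:
```python
import cv2,numpy as np
w=cv2.imread('pics/w4.png')
L=cv2.resize(w[105:305,130:230],None,fx=3.9,fy=3,interpolation=cv2.INTER_CUBIC)
Rr=cv2.resize(w[105:305,420:520],None,fx=3.9,fy=3,interpolation=cv2.INTER_CUBIC)
for I in(L,Rr):
    for r in range(0,600,60): cv2.line(I,(0,r),(6,r),(0,255,0),1)
    for c in range(0,390,39): cv2.line(I,(c,0),(c,6),(0,255,0),1)
cv2.imwrite('pics/v5.png',np.hstack([L,np.zeros((600,10,3),np.uint8),Rr]))
```

```text
(no output)
```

View pics/v5.png

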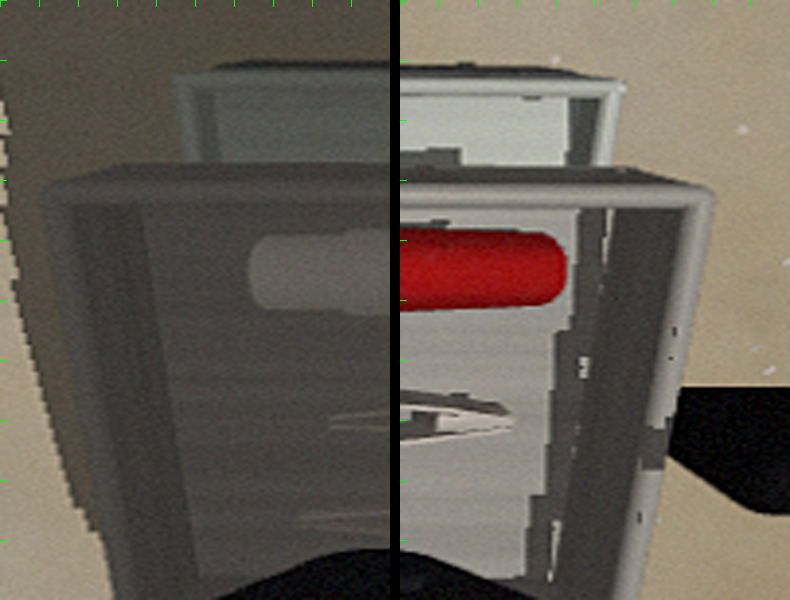

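Run:
```python
from h import *
st=ctrl.read_state();z=st['tool_pos'][2]-36.8
q=lambda u,v,z:onz('wrist',u,v,z,st)
for n,a,b,zz,L,W in(('rim',(174.4,129.3),(477.7,131.7),38,192,106),('tray',(141,167.3),(500.3,168.3),z+22,170,84)):
    A,B=q(*a,zz),q(*b,zz);d=B-A;l=np.linalg.norm(d);d/=l;n_=np.array([d[1],-d[0],0])
    print(n,A.round(1),B.round(1),'len',l.round(1),'vs',L,'yaw',np.degrees(np.arctan2(d[1],d[0])).round(2),'centre',((A+B)/2+n_*W/2).round(1))
# height check: rim depth from known length
for zz in(28,33,38,43): print(zz,np.linalg.norm(q(174.4,129.3,zz)-q(477.7,131.7,zz)).round(1))
```

```text
rim [ 392.9 -172.3   38. ] [405.2  17.5  38. ] len 190.2 vs 192 yaw 86.29 centre [452.  -80.8  38. ]
tray [ 407.1 -166.5   95.5] [417.3   3.6  95.5] len 170.4 vs 170 yaw 86.6 centre [454.1 -84.   95.5]
28 199.1
33 194.6
38 190.2
43 185.8
```

Request:
jog_arm --plan '[{"x": -0.0015,"y": 0.002,"z": -0.008,"twist": -0.3},{"x": -0.0015,"y": 0.002,"z": -0.016,"twist": -0.3},{"x": -0.0015,"y": 0.002,"z": -0.023,"twist": -0.3},{"x": -0.0015,"y": 0.002,"z": -0.027,"twist": -0.3},{"x": -0.0015,"y": 0.002,"z": -0.028,"twist": -0.3}]'

```text
time_s: 12.12
tool_pos: [449.9, -81.7, 81.0]
ee_rot: [-3.137, 0.007, 1.508]
ft_force: [0.4, -0.2, -4.7]
opening: 0.102
```

Run:
```python
from h import *
st,w=snap('wrist','w6');print(st['tool_pos'],st['ee_rot'])
_,s=snap('scene','scene6');_,t=snap('top','top6')
W=w[:,:,::-1];c=np.zeros((600,800,3),np.uint8)
c[:390,:390]=cv2.resize(W[110:240,120:250],(390,390),interpolation=cv2.INTER_CUBIC)
c[:390,400:790]=cv2.resize(W[110:240,400:530],(390,390),interpolation=cv2.INTER_CUBIC)
c[395:595,:250]=cv2.resize(s[190:290,310:435,::-1],(250,200),interpolation=cv2.INTER_CUBIC)
c[395:595,300:580]=cv2.resize(t[210:295,270:389,::-1],(280,200),interpolation=cv2.INTER_CUBIC)
cv2.imwrite('pics/v6.png',c)
```

```text
[449.88568041 -81.69977077  80.9621771 ] [-3.13711961  0.00695464  1.50792858]
```

View pics/v6.png

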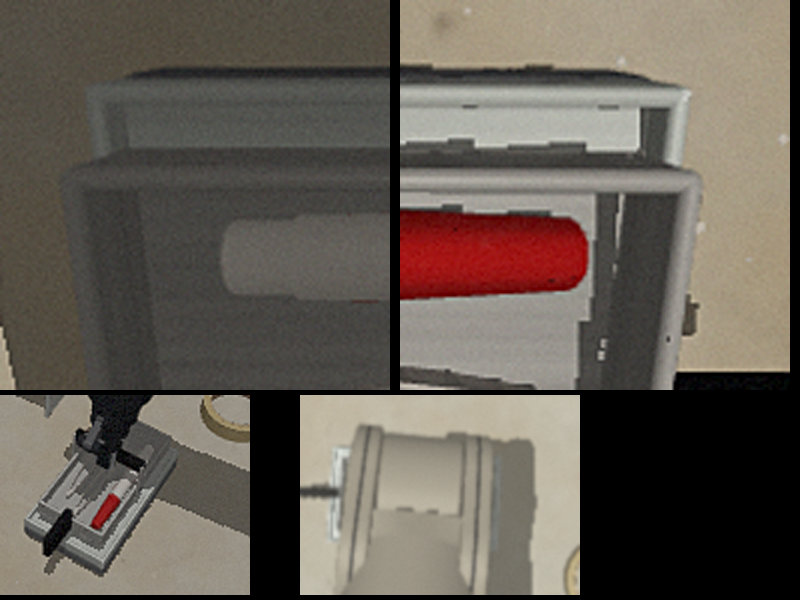

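The zoom shows rim corners at (149.3,139.3) and (496,140), and tray corners at (141,168.3) and (500,168.3). The tray is nested inside the rim outline.

Run:
```python
from h import *
st=ctrl.read_state();z=st['tool_pos'][2]-36.8
q=lambda u,v,z:onz('wrist',u,v,z,st)
for n,a,b,zz,W in(('rim',(149.3,139.3),(496,140),38,106),('rim36',(149.3,139.3),(496,140),36,106),('tray',(141,168.3),(500,168.3),z+22,84)):
    A,B=q(*a,zz),q(*b,zz);d=B-A;l=np.linalg.norm(d);d/=l;n_=np.array([d[1],-d[0],0])
    print(n,'len',l.round(1),'yaw',np.degrees(np.arctan2(d[1],d[0])).round(2),'centre',((A+B)/2+n_*W/2).round(1))
```

```text
rim len 190.8 yaw 86.32 centre [453.3 -81.1  38. ]
rim36 len 192.8 yaw 86.32 centre [453.5 -81.1  36. ]
tray len 170.3 yaw 86.46 centre [452.9 -82.   67.4]
```

Request:
jog_arm --plan '[{"x": 0.0005,"y": 0.001,"z": -0.003,"twist": 0},{"x": 0.0005,"y": 0.001,"z": -0.006,"twist": 0},{"x": 0.0005,"y": 0.001,"z": -0.008,"twist": 0},{"x": 0.0005,"y": 0.001,"z": -0.01,"twist": 0},{"x": 0.0005,"y": 0.001,"z": -0.01,"twist": 0}]'

```text
time_s: 12.68
tool_pos: [450.9, -80.8, 71.8]
ee_rot: [-3.138, 0.007, 1.508]
ft_force: [-0.8, -0.7, -5.6]
opening: 0.1
```

Request:
jog_arm --plan '[{"x": 0,"y": 0,"z": -0.001,"twist": 0},{"x": 0,"y": 0,"z": -0.002,"twist": 0},{"x": 0,"y": 0,"z": -0.003,"twist": 0},{"x": 0,"y": 0,"z": -0.003,"twist": 0},{"x": 0,"y": 0,"z": -0.003,"twist": 0}]'

```text
time_s: 13.1
tool_pos: [450.9, -80.8, 68.8]
ee_rot: [-3.138, 0.007, 1.508]
ft_force: [-0.2, -0.3, -5.7]
opening: 0.102
```

Request:
jog_arm --plan '[{"x": 0,"y": 0,"z": -0.001,"twist": 0},{"x": 0,"y": 0,"z": -0.002,"twist": 0},{"x": 0,"y": 0,"z": -0.002,"twist": 0},{"x": 0,"y": 0,"z": -0.002,"twist": 0},{"x": 0,"y": 0,"z": -0.002,"twist": 0}]'

```text
time_s: 13.52
tool_pos: [451.0, -80.8, 66.9]
ee_rot: [-3.139, 0.007, 1.508]
ft_force: [0.8, 0.0, -3.2]
opening: 0.102
```

Contact is beginning.

Request:
jog_arm --plan '[{"x": 0,"y": 0,"z": -0.0005,"twist": 0},{"x": 0,"y": 0,"z": -0.001,"twist": 0},{"x": 0,"y": 0,"z": -0.001,"twist": 0},{"x": 0,"y": 0,"z": -0.001,"twist": 0},{"x": 0,"y": 0,"z": -0.001,"twist": 0}]'

```text
time_s: 13.93
tool_pos: [451.2, -80.9, 66.7]
ee_rot: [-3.139, 0.007, 1.508]
ft_force: [-5.7, -0.8, 9.2]
opening: 0.102
```

The tray rests on the seat: z has stopped at 66.7 and the force has turned to +9 N. Releasing gently.

Request:
jog_arm --plan '[{"x": 0,"y": 0,"z": 0.0005,"twist": 0},{"x": 0,"y": 0,"z": 0.0005,"twist": 0},{"x": 0,"y": 0,"z": 0.0005,"twist": 0},{"x": 0,"y": 0,"z": 0.0005,"twist": 0},{"x": 0,"y": 0,"z": 0.0005,"twist": 0}]' --hand 0.05

```text
time_s: 14.35
tool_pos: [451.2, -80.9, 67.2]
ee_rot: [-3.139, 0.007, 1.508]
ft_force: [0.3, 0.1, 0.2]
opening: 0.587
```

Request:
jog_arm --plan '[{"x": 0,"y": 0,"z": 0.02,"twist": 0},{"x": 0,"y": 0,"z": 0.045,"twist": 0},{"x": 0,"y": 0,"z": 0.075,"twist": 0},{"x": 0,"y": 0,"z": 0.105,"twist": 0},{"x": 0,"y": 0,"z": 0.13,"twist": 0}]'

```text
time_s: 14.77
tool_pos: [451.4, -80.9, 199.3]
ee_rot: [-3.14, 0.006, 1.508]
ft_force: [0.9, 0.4, -0.4]
opening: 0.584
```

Request:
jog_arm --plan '[{"x": 0,"y": 0.03,"z": 0.02,"twist": 0},{"x": 0,"y": 0.06,"z": 0.05,"twist": 0},{"x": 0,"y": 0.09,"z": 0.07,"twist": 0},{"x": 0,"y": 0.11,"z": 0.08,"twist": 0},{"x": 0,"y": 0.11,"z": 0.08,"twist": 0}]'

```text
time_s: 15.18
tool_pos: [452.2, 33.8, 281.7]
ee_rot: [3.139, 0.004, 1.514]
ft_force: [-0.4, -0.3, -0.3]
opening: 0.586
```

Run:
```python
from h import *
st,w=snap('wrist','w7');print(st['tool_pos'],st['time_s'])
_,s=snap('scene','scene7')
c=np.zeros((600,800,3),np.uint8);c[:300,:480]=cv2.resize(w[:,:,::-1],(480,300),interpolation=cv2.INTER_AREA)
c[:300,485:797]=cv2.resize(s[190:290,310:414,::-1],(312,300),interpolation=cv2.INTER_CUBIC)
c[300:600,:480]=cv2.resize(s[:,:,::-1],(480,300),interpolation=cv2.INTER_AREA);cv2.imwrite('pics/v7.png',c)
```

```text
[452.15790545  33.83508786 281.70427785] 15.1833
```

View pics/v7.png

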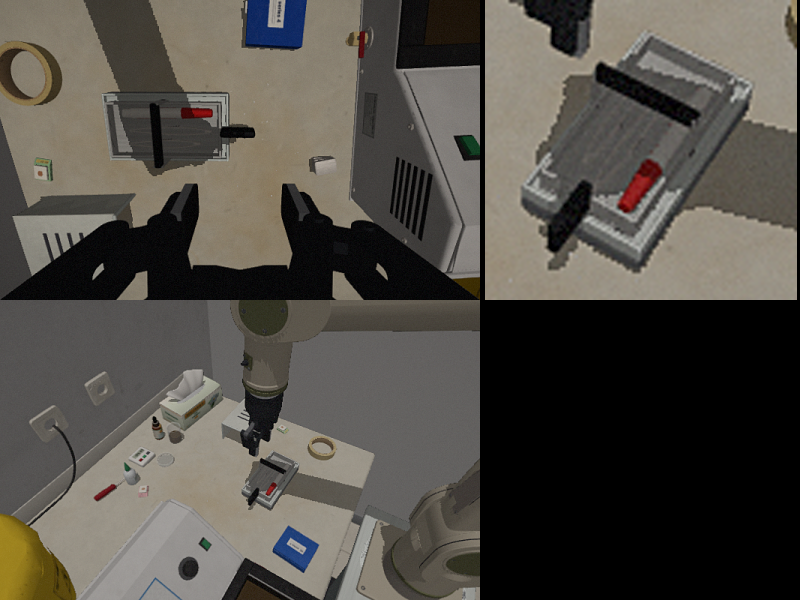

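The tray sits inside the rim (wrist view about (168,125) at 0.75 scale) with the gripper clear. I'll take one zoom to confirm the seating and the forceps.

```bash
python3 -c "
import cv2,numpy as np
w=cv2.imread('pics/w7.png')[110:235,130:345];w=np.clip(w.astype(float)*1.5,0,255).astype('uint8')
cv2.imwrite('pics/v8.png',cv2.resize(w,None,fx=3.7,fy=3.7,interpolation=cv2.INTER_CUBIC))"
```

```text
(no output)
```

View pics/v8.png

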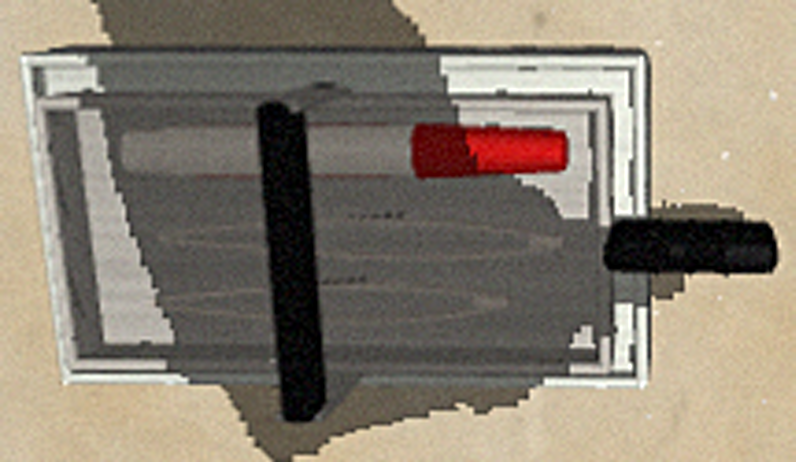

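The tray lies parallel inside the rim, with the marker and both forceps in it. The apparent shift of the walls is what parallax would give.

```bash
python3 -c "
from plant import ctrl
print(ctrl.sign_off())"
```

```text
the job is handed in; nothing more can be done
None
```

The tray is on the raised stand and the job was handed in at about 15 s of the 58 s; sign-off reports no verdict.

- **Slide:** I gripped the front pull and slid the tray about 160 mm, leaving its origin about 190 mm along -x of the hood's (165 mm needed). Then I let go.
- **Carry and placing:** I took it by the overhead handle, carried it level and lowered it onto the stand. I released only once it had stopped descending and the wrist force showed contact (+9 N). The stopping height matched a seat 30 mm above the bench.
- **Last checks:** The final pictures show the tray inside the rim and lined up with it, both forceps and the marker in it, and the gripper clear. I saw no bystander out of place, but I did not measure their positions.
- **Disagreements:** The fixed cameras and the wrist camera differed by 2–3 mm on where the stand is. I went by where the wrist camera saw the tray relative to the rim, which was within about 1 mm before the final lowering. The two-view rim height came out at 26–32 mm, too low against the stated 38 mm; the wrist camera gave about 36 mm.

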